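# Lock out the orbital shaker, load it and reset its stop

## Task

Push the red emergency-stop button of the white orbital shaker down until it latches, so that the tray cannot start; only then stand the glass staining jar (purple), the red-capped bottle and the blue-capped bottle upright in its tray, beside the white-capped bottle that is already in there. When all three stand in the tray, reset the stop by twisting its red head clockwise until it springs back up, and let go of it. Leave the white-capped bottle in the tray and the small black-capped bottle and the canister on the desk standing where they are, and do not tip anything over.

Things in the scene. Friction and masses are not known exactly. Their poses are not given: they have to be found in the camera images.
- shaker: White orbital shaker, fixed, 270 x 176 mm, housing top 68 mm high. Origin on the desk under the tray's centre; x points from the console (-x end, towards the robot) to the tray, y left, z up. Housing x -0.18 to +0.09. The flat console top (x -0.18 to -0.088) carries the stop button at x -0.140, y +0.040; the speed dial stands out 15 mm from the front face. Housing and tray do not move.
- tray (a point): Centre of the tray's floor, a black rubber mat 85 mm above the desk; axes as the shaker's. Inside the rim the tray measures 170 mm along x and 160 mm along y; the aluminium rim is 3 mm thick, its top 23 mm above the mat.
- estop (a joint): How far the red button is pressed: 0 = up, 0.0085 m = fully down. Pushing it takes up to about 10 N; past about 5 mm it snaps down and stays latched with the hand off. It comes up again only when the head is twisted, which lifts it past the snap point so that it springs up to 0.
- estop_head (a joint): Twist of the red head in rad, growing clockwise seen from above: 0 = rest, 0.9 = end stop. When latched, turning it past 0.6 frees the button (0.8 to be sure; under 0.2 N m). A firm grip holds the head down until let go; then it springs up at once, and the head turns itself back to 0 in about 2 s.
- estop_top (a point): Centre of the crown of the red mushroom head: round, 44 mm diameter, 18 mm high, axis vertical, crown 108 mm above the desk when up and 99.5 mm when latched. Below it a black bezel, 33 mm diameter, top 77 mm above the desk, on a flat yellow disc. The head can be gripped round its rim from above.
- jar: Glass staining jar with clear lid, purple inside, upright, 52 mm diameter body (lid 56 mm diameter from 70 to 80 mm height, knob to 89 mm), 0.16 kg. To be loaded. Origin at the centre of its underside.
- red_bottle: Brown dropper bottle with red cap, upright, body 33 mm diameter up to 50 mm height, cap 20 mm diameter, 87 mm high overall, 0.07 kg. To be loaded. Origin at the centre of its underside.
- blue_bottle: Brown dropper bottle with blue cap, same size as the red-capped one. To be loaded. Origin at the centre of its underside.
- white_bottle: Brown dropper bottle with white cap, same size as the red-capped one; it already stands in the tray and stays there. Origin at the centre of its underside.
- oil_bottle: Small brown dropper bottle with black cap and green label, 28 mm diameter, 70 mm high, on the desk among the vessels; stays where it is. Origin at the centre of its underside.
- monitor: Computer monitor, fixed, not to be touched. Its screen is an upright panel 20 mm thick, from 95 to 436 mm above the desk, running from (x 0.575, y 0.31) to (x 0.80, y -0.02) in plan and leaning back 2 degrees; round foot of 110 mm radius, 20 mm high, round (0.715, 0.17), the body's origin.
- microscope: Large microscope, fixed, not to be touched. In plan it lies at y below -0.29, x 0.36 to 0.63 near the desk; its focus knobs reach y -0.255 at x 0.50 to 0.56 and 55 to 115 mm height, its black stage y -0.236 at x 0.34 to 0.51 and 160 to 190 mm height, and its head and tubes overhang the front at y below -0.29. Origin in the middle of its base.
- canister: Grey-white canister with black screw lid, 37 mm diameter, 62 mm high, on the desk among the vessels; stays where it is. Origin at the centre of its underside.
Not all that is in view belongs to the job. Leave any yellow look-alike of the oil_bottle alone. Leave any yellow look-alike of the canister alone.

How it is judged:
By the outcome, as a careful person would: the job done as asked, in the order asked, and still so for the second after the job is handed in, with the robot touching nothing.
It also fails if it takes over 72 s, if anything falls off the work surface, if the arm or the gripper's body presses on something with over 40 N, if the wrist force passes 120 N, or if a joint passes its speed limit or range.

## Robot

A 7-joint arm with a two-finger parallel gripper is mounted at the origin on a cart in front of the work surface, level with it; the furniture and walls round the work are solid. World frame = base frame: x ahead of the robot, y to its left, z up, the work surface at z = 0. Lengths are in m, angles in rad, forces in N, time in s.
With the tool pointing down it reaches from about 0.425 to 0.95 m from the base axis. Payload 4.7 kg.
Tool frame: the origin (TCP) lies on the centre line of the jaws, within the pads' length; the fingertips stand 25 mm ahead of it and the grasp point (between the pads) lies 6 mm ahead of it; z points along the fingers, y is the line along which they close (so a half turn about z gives the same grasp; the last joint's range is limited). The gripper opens to 87 mm and grips with 3 to 60 N. Pads are 19 mm wide; open, the fingers measure 117 mm over their backs; the gripper's body (75 mm by 190 mm) begins 51 mm behind the grasp point.
Start: joints at [-1.306, 0.469, -0.049, 1.532, 0.024, 1.141, -0.082], TCP at [0.195, 0.646, 0.248] pointing down, gripper open.
Joint ranges: [-2.59, 2.59], [-0.33, 1.99], [-1.39, 1.29], [0.1, 2.45], [-1.04, 4.18], [0.21, 1.99], [-2.66, 2.66]. Speed limits (rad/s): [2.57, 2.57, 3.14, 3.14, 3.14, 3.14, 3.14].

## Interface

Orientations are given as a unit quaternion [w, x, y, z].
In Python, from rig import get_state, grab_frame, camera_params, hand_in gives the robot as it stands. The module is installed in compiled form; this text tells all that it offers.
- The arm moves only by the tool move_arm, never from a script. Its arguments are lists of equal length, an entry for each row: "delta_pos": the shift along the tool's x, y, z in units of 40 mm (1.0 is 40 mm), a list of three; "rotation": the turn, a rotation vector about the tool's x, y, z in units of 6 degrees (1.0 is 6 degrees), a list of three; "grip": the closure, from 0 (fully open) to 1 (shut). In form: {"delta_pos": [[tx, ty, tz], ...], "rotation": [[ax, ay, az], ...], "grip": [grip, ...]}. A call has 1 to 8 rows; each row shifts and turns the commanded pose from where the row before left it, along the tool's axes as they then stand; what a row does not reach is not made up. A row lasts 1/12 s, in which the tool goes at most 41.7 mm and 7.16 degrees, less where a joint would pass 70% of its speed; a pose out of reach is approached as far as the arm can. A call is refused whole if a number of a shift passes 1 or a number of a turn 1, either way. A call with a gripper value outside its range is refused whole. The fingers move at their own pace and stop on an object; "grip_force" is the grip in N (left out, the last holds). Time passes only in rows, so rows that do not move let the fingers close. It gives the time, the measured TCP pose, the force, the opening and the grip force at its end, in the units of the state.
- get_state(): the state, without advancing time (a new reading comes with each control period).
- grab_frame(name): name is "scene" or "top" or "wrist"; returns (picture, depth): 480x640x3 uint8, blue, green, red; 480x640 float32, m along the optical axis (not along the pixel's ray), 0 where there is no reading.
- camera_params(name): a dict with "mtx" (3x3 intrinsics, pixels), "world_from_camera" (4x4, takes a point from camera to world coordinates). Camera axes: x right, y down, z forward; pixel columns grow to the right and rows downward; lengths in m; the calibration is good to about 2 mm. The wrist camera is an equidistant fisheye: a pixel r from the principal point sees the ray r / f radians off the axis. A picture is of the moment at which its call begins: read the wrist's pose just before it. camera_params takes no time and is no camera call; for the wrist camera it gives the pose at the moment of the call.
- hand_in(): hands the job in; it is judged then, once.
The state is a dict: "time_s": time; "qpos": joint angles; "joint_vel": joint speeds; "tau": joint torques, N m; "position": TCP position; "orientation": TCP orientation; "force": force on the tool from outside, world axes, zero at the start; "moment": the same for the moment, N m; "gripper_width": opening from 0.0 (shut) to 1.0 (fully open); "gripper_force": force on a finger pad.
Only numpy, scipy, OpenCV 4.12 (cv2) and the standard library are available. Lean on these libraries where they do the work, as an engineer would, in place of code of your own. Each camera call takes 0.05 s, during which the arm holds its last target. There are 200 camera calls.

## Working session

There is one attempt and no reset: what is moved stays moved. The work goes in short steps, Python scripts to look and compute and a tool call to move; the robot and the scene stay as the last step left them, time stands still between calls to the robot, and variables do not carry over. Pictures are saved under pics/ and viewed, at most 12 in all, crops included, and the job is handed in when it is done.

Besides the shell and the picture viewer there is one more tool, called after ">>>" as name(argument=value, ...) on one line, values as JSON. move_arm: Moves the arm, as the interface text tells. Its arguments: {"type":"object","properties":{"delta_pos":{"type":"array"},"rotation":{"type":"array"},"grip":{"type":"array"},"grip_force":{"type":"number"}},"required":["delta_pos","rotation","grip"]}

```bash
mkdir -p pics; cat > h.py <<'E'
import numpy as np, cv2
from rig import *
def px2w(name,d,u,v,P=None):
    P=P or camera_params(name); K=np.array(P["mtx"]); T=np.array(P["world_from_camera"])
    z=d if np.isscalar(d) else float(np.median(d[v-1:v+2,u-1:u+2]))
    return (T@[ (u-K[0,2])/K[0,0]*z,(v-K[1,2])/K[1,1]*z,z,1])[:3]
E
python3 - <<'E'
from h import *
for n in("scene","top"):
    im,d=grab_frame(n); cv2.imwrite(f"pics/{n}.png",im); np.save(n+".npy",d)
    print(n,camera_params(n))
print(get_state())
E
```

```text
scene {'mtx': array([[461.64678367,   0.        , 317.23894802],
       [  0.        , 461.64678367, 239.46455816],
       [  0.        ,   0.        ,   1.        ]]), 'world_from_camera': array([[ 0.56848388, -0.48695157,  0.66310199, -0.06903511],
       [-0.82260239, -0.32439279,  0.46700602, -0.47547833],
       [-0.01230382, -0.81095468, -0.5849796 ,  0.63789183],
       [ 0.        ,  0.        ,  0.        ,  1.        ]])}
top {'mtx': array([[549.3568227 ,   0.        , 310.18506376],
       [  0.        , 549.3568227 , 237.61353992],
       [  0.        ,   0.        ,   1.        ]]), 'world_from_camera': array([[-1.88948284e-03, -9.81162396e-01,  1.93175521e-01,
         2.96133207e-01],
       [-9.99962901e-01,  2.30383437e-04, -8.61066230e-03,
        -1.96437042e-02],
       [ 8.40395362e-03, -1.93184624e-01, -9.81126431e-01,
         1.27408979e+00],
       [ 0.00000000e+00,  0.00000000e+00,  0.00000000e+00,
         1.00000000e+00]])}
{'time_s': 0.1, 'qpos': array([-1.3059187 ,  0.46936904, -0.04858007,  1.53356844,  0.02410789,
        1.14096326, -0.08229587]), 'joint_vel': array([-0.00051047, -0.00133852,  0.00070367, -0.0027709 ,  0.00032679,
       -0.00105094,  0.00075123]), 'tau': array([ 9.97593270e-04, -5.09167528e+01, -8.09167558e-02, -2.36830008e+01,
       -6.14683935e-02,  3.45003360e-02,  6.04776210e-05]), 'position': array([0.1953154 , 0.64562038, 0.24660126]), 'orientation': array([-9.03625091e-05,  1.46349718e-01,  9.89232540e-01, -8.56409680e-04]), 'force': array([-0.07115971,  0.23961325,  0.01165316]), 'moment': array([ 1.03730620e-02,  7.43033609e-05, -1.73496745e-02]), 'gripper_force': 0.0, 'gripper_width': 0.9990496304846999}
```

View pics/scene.png

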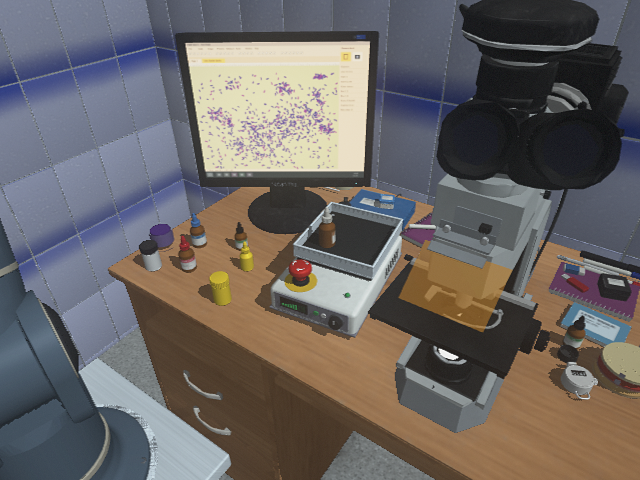

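View pics/top.png

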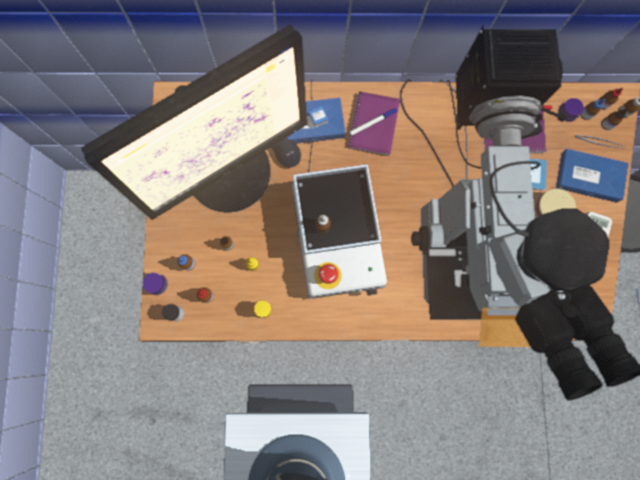

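The scene picture shows the left-hand vessels: jar (161,236), red cap (188,255), blue cap (197,232), canister (150,255) and oil bottle (240,237). The yellow look-alikes are at (247,258) and (220,288), and the stop button is at (300,270). The top view also shows a second purple, red and blue group at (570-610,100), behind the microscope. I'll confirm the left group in an enlarged crop.

```bash
python3 - <<'E'
from h import *
t=cv2.imread("pics/top.png"); s=cv2.imread("pics/scene.png")
a=cv2.resize(t[155:335,135:395],None,fx=3,fy=3,interpolation=cv2.INTER_CUBIC); 
cv2.imwrite("pics/c1.png",a)
b=cv2.resize(s[200:340,120:410],None,fx=2.7,fy=2.7,interpolation=cv2.INTER_CUBIC)
cv2.imwrite("pics/c2.png",b)
d=np.load("top.npy")
for n,u,v in[("jar",154,284),("red",204,295),("blue",185,262),("can",173,313),("oil",226,242),("estop",328,274),("white",323,222),("yel",252,264),("yelc",262,309),("jar2",570,110),("red2",615,95)]: print(n,px2w("top",d,u,v).round(4))
E
```

```text
jar [0.4326 0.3198 0.0432]
red [0.4059 0.203  0.0653]
blue [0.4791 0.2477 0.0652]
can [0.3672 0.2706 0.0587]
oil [0.5267 0.16   0.0521]
estop [ 0.4465 -0.0678  0.1079]
white [ 0.5504 -0.0564  0.152 ]
yel [0.4766 0.1004 0.0512]
yelc [0.3755 0.0758 0.0601]
jar2 [ 0.8505 -0.655   0.0442]
red2 [ 0.88   -0.7559  0.0637]
```

View pics/c1.png

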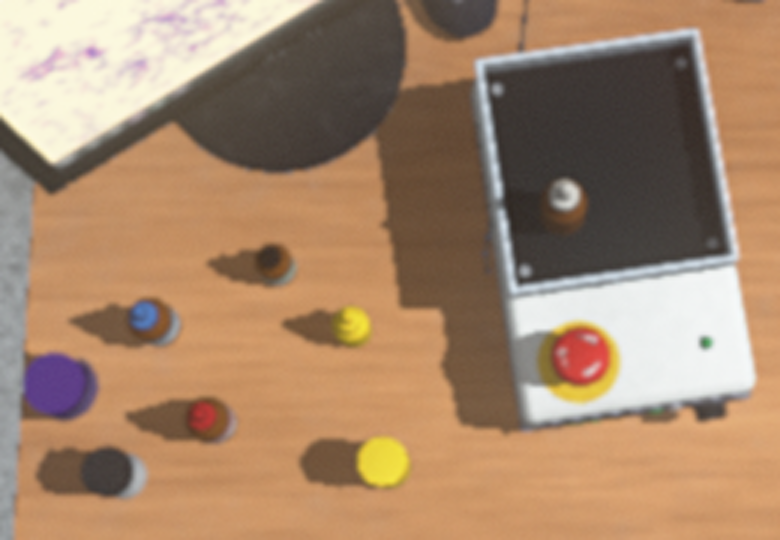

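View pics/c2.png

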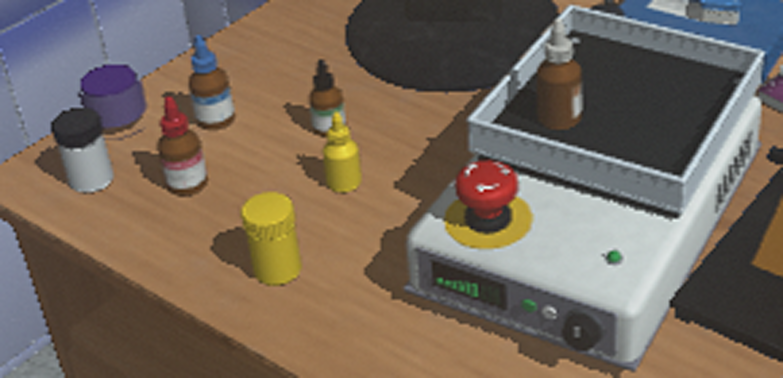

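The crops confirm the targets: the reachable left group has a purple jar at c1 (58,385), a red-tipped bottle (205,415) and a blue-tipped one (147,317). The black-capped oil bottle (273,262), the canister (108,472) and the two yellow items stay put. The second group is past the microscope and out of reach, so it isn't the one meant. Next I'll intersect pixel rays with the known heights.

```bash
cat >> h.py <<'E'
def ray(name,u,v,h):
    P=camera_params(name); K=np.array(P["mtx"]); T=np.array(P["world_from_camera"])
    r=T[:3,:3]@[(u-K[0,2])/K[0,0],(v-K[1,2])/K[1,1],1]; o=T[:3,3]
    return (o+r*(h-o[2])/r[2])[:2]
E
python3 - <<'E'
from h import *
C=lambda x,y:(135+(x-1)/3,155+(y-1)/3)
for n,x,y,h in[("jar",56,384,.05),("redtip",203,413,.085),("redbody",212,420,.05),("bluetip",146,315,.085),("bluebody",155,322,.05),("estop",581,354,.104),("whitetip",565,194,.17)]: print("top",n,ray("top",*C(x,y),h).round(4))
S=lambda x,y:(120+(x-1)/2.7,200+(y-1)/2.7)
for n,x,y,h in[("redtip",171,102,.086),("bluetip",200,42,.086),("redbase",184,186,0.004),("jartop",113,80,.06),("whitetip",561,22,.171),("estop",487,170,.107)]: print("scene",n,ray("scene",*S(x,y),h).round(4))
c=[ray("top",*C(*p),.108) for p in[(512,290),(476,62),(697,31),(737,257)]]
print(np.array(c).round(4),np.mean(c,0),[np.linalg.norm(c[i]-c[i-1]).round(4) for i in range(4)])
m=np.mean(c,0); ex=(c[1]+c[2]-c[0]-c[3]); ex/=np.linalg.norm(ex); ey=np.array([-ex[1],ex[0]])
print("yaw deg",np.degrees(np.arctan2(ex[1],ex[0])),"estop pred",m-.14*ex+.04*ey)
# depth clouds: circle centre from body points
for n in("top","scene"):
    d=np.load(n+".npy"); P=camera_params(n);K=P["mtx"];T=P["world_from_camera"]
    v,u=np.mgrid[:480,:640]; p=np.stack([(u-K[0,2])/K[0,0]*d,(v-K[1,2])/K[1,1]*d,d,d*0+1],-1)@T.T; p=p[...,:3][d>0]
    for nm,x,y,lo,hi in[("jar",.433,.32,.02,.1),("red",.406,.203,.02,.1),("blue",.479,.248,.02,.1),("white",.55,-.056,.11,.18),("estop",.4465,-.068,.085,.115),]:
        q=p[(np.hypot(p[:,0]-x,p[:,1]-y)<.035)&(p[:,2]>lo)&(p[:,2]<hi)]
        print(n,nm,len(q),q.min(0).round(3),q.max(0).round(3))
E
```

```text
top jar [0.4348 0.3195]
top redtip [0.4098 0.2031]
top redbody [0.408  0.2028]
top bluetip [0.4812 0.2471]
top bluebody [0.4814 0.248 ]
top estop [ 0.4499 -0.0687]
top whitetip [ 0.5519 -0.0558]
scene redtip [0.4085 0.2005]
scene bluetip [0.4803 0.2455]
scene redbase [0.405  0.2032]
scene jartop [0.4259 0.2963]
scene whitetip [ 0.5561 -0.0601]
scene estop [ 0.4553 -0.0666]
[[ 0.4956 -0.0194]
 [ 0.6662  0.0071]
 [ 0.6902 -0.1565]
 [ 0.5197 -0.1817]] [ 0.59293009 -0.08760038] [np.float64(0.1641), np.float64(0.1726), np.float64(0.1654), np.float64(0.1724)]
yaw deg 8.612330965844937 estop pred [ 0.44851878 -0.06901616]
top jar 428 [0.411 0.296 0.02 ] [0.46  0.346 0.05 ]
top red 193 [0.394 0.191 0.02 ] [0.426 0.223 0.091]
top blue 199 [0.469 0.237 0.02 ] [0.501 0.27  0.092]
top white 203 [ 0.54  -0.072  0.111] [ 0.571 -0.04   0.176]
top estop 318 [ 0.428 -0.09   0.091] [ 0.469 -0.049  0.114]
scene jar 385 [0.412 0.293 0.02 ] [0.461 0.345 0.046]
scene red 333 [0.394 0.19  0.02 ] [0.426 0.218 0.086]
scene blue 294 [0.469 0.235 0.02 ] [0.5   0.264 0.088]
scene white 354 [ 0.541 -0.074  0.11 ] [ 0.568 -0.043  0.172]
scene estop 353 [ 0.428 -0.092  0.092] [ 0.47  -0.05   0.109]
```

>>> move_arm(delta_pos=[[-0.8, -0.5, 0], [-0.8, -0.5, 0], [-0.8, -0.5, 0], [-0.8, -0.5, 0], [-0.8, -0.5, 0], [-0.8, -0.5, 0], [-0.5, -0.8, 0], [-0.5, -0.8, 0]], rotation=[[0, 0, -0.85], [0, 0, -0.85], [0, 0, -0.85], [0, 0, -0.85], [0, 0, -0.85], [0, 0, 0], [0, 0, 0], [0, 0, 0]], grip=[1, 1, 1, 1, 1, 1, 1, 1], grip_force=20)

```text
time_s: 0.77
position: [0.4269, 0.4557, 0.2469]
orientation: [-0.0, -0.075, 0.997, -0.0]
force: [0.6, -0.7, 0.0]
gripper_width: 0.482
gripper_force: 0.0
```

```bash
cat >> h.py <<'E'
from scipy.spatial.transform import Rotation as Ro
YAW=np.radians(8.6); O=np.array([.593,-.088])
def go(targets):
    """print state in shaker frame and tool-unit deltas to targets given as shaker (x,y,TCPz)"""
    s=get_state(); R=Ro.from_quat(s["orientation"],scalar_first=True).as_matrix(); p=s["position"]
    A=np.array([[np.cos(YAW),-np.sin(YAW)],[np.sin(YAW),np.cos(YAW)]])
    print("t",round(s["time_s"],2),"p",p.round(4),"shk",(A.T@(p[:2]-O)).round(4),"theta",np.degrees(np.arctan2(R[1,1],R[0,1])).round(1),"tz",R[:,2].round(3),"w",round(s["gripper_width"],3),"F",s["force"].round(1),"q",s["qpos"].round(2))
    for n,t in targets.items():
        w=np.r_[O+A@np.array(t[:2]),t[2]]; print(n,"dtool units",(R.T@(w-p)/.04).round(2))
E
python3 -c "
from h import *
go(dict(estop=(-.14,.04,.15)))"
```

```text
t 0.77 p [0.4269 0.4557 0.2469] shk [-0.0829  0.5624] theta 98.7 tz [-0.001 -0.    -1.   ] w 0.482 F [ 0.6 -0.7  0. ] q [-0.84  0.39 -0.06  1.66  0.03  1.1   0.81]
estop dtool units [  1.44 -13.06   2.43]
```

>>> move_arm(delta_pos=[[0.1, -1, 0], [0.1, -1, 0], [0.1, -1, 0], [0.1, -1, 0], [0.1, -1, 0], [0.1, -1, 0], [0.1, -1, 0], [0.1, -1, 0]], rotation=[[0, 0, 0], [0, 0, 0], [0, 0, 0], [0, 0, 0], [0, 0, 0], [0, 0, 0], [0, 0, 0], [0, 0, 0]], grip=[1, 1, 1, 1, 1, 1, 1, 1])

```text
time_s: 1.43
position: [0.4415, 0.1338, 0.2473]
orientation: [-0.0, -0.076, 0.997, 0.0]
force: [1.0, -0.6, 0.4]
gripper_width: 0.005
gripper_force: 0.0
```

>>> move_arm(delta_pos=[[0.16, -1, 0], [0.16, -1, 0.1], [0.16, -0.96, 0.2], [0.16, -0.9, 0.3], [0, -0.7, 0.5], [0, -0.5, 0.5], [0, 0, 0.4], [0, 0, 0.4]], rotation=[[0, 0, 0], [0, 0, 0], [0, 0, 0], [0, 0, 0], [0, 0, 0], [0, 0, 0], [0, 0, 0], [0, 0, 0]], grip=[1, 1, 1, 1, 1, 1, 1, 1])

```text
time_s: 2.1
position: [0.4468, -0.0697, 0.1505]
orientation: [-0.0, -0.074, 0.997, -0.0]
force: [-1.1, 0.7, 0.1]
gripper_width: 0.006
gripper_force: 0.0
```

```bash
python3 -c "
from h import *
go(dict(estop=(-.14,.04,.133)))
im,d=grab_frame('scene'); cv2.imwrite('pics/s2.png',cv2.resize(im[120:340,180:440],None,fx=2.5,fy=2.5))"
```

```text
t 2.1 p [ 0.4468 -0.0697  0.1505] shk [-0.1418  0.0399] theta 98.5 tz [-0.001 -0.    -1.   ] w 0.006 F [-1.1  0.7  0.1] q [-0.16  0.23  0.25  2.16 -0.08  0.76  1.87]
estop dtool units [-0.05  0.    0.44]
```

View pics/s2.png

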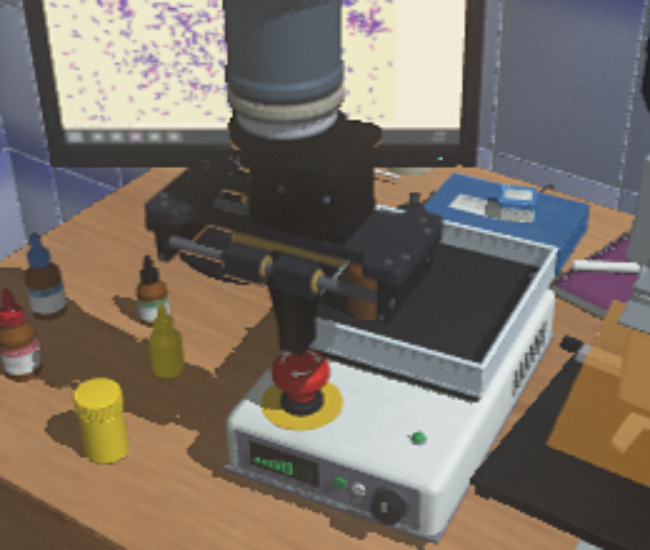

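The closed fingertips at (300,345) are centred over the button, and the gripper's long axis runs along the shaker's y. Pressing now.

>>> move_arm(delta_pos=[[-0.04, 0, 0.3], [0, 0, 0.15], [0, 0, 0.1], [0, 0, 0.06], [0, 0, 0.05], [0, 0, 0]], rotation=[[0, 0, 0], [0, 0, 0], [0, 0, 0], [0, 0, 0], [0, 0, 0], [0, 0, 0]], grip=[1, 1, 1, 1, 1, 1])

```text
time_s: 2.65
position: [0.4488, -0.0676, 0.1253]
orientation: [0.0, -0.076, 0.997, 0.0]
force: [-0.3, 0.0, 0.2]
gripper_width: 0.004
gripper_force: 0.0
```

>>> move_arm(delta_pos=[[0, 0, 0.04], [0, 0, 0], [0, 0, -0.8], [0, 0.5, -0.8], [0.1, 0.9, -0.3], [0, 1, 0], [0, 1, 0], [0, 1, 0]], rotation=[[0, 0, 0], [0, 0, 0], [0, 0, 0], [0, 0, 0], [0, 0, 0], [0, 0, 0], [0, 0, 0], [0, 0, 0]], grip=[1, 1, 1, 1, 0, 0, 0, 0])

```text
time_s: 3.32
position: [0.418, 0.1073, 0.2004]
orientation: [0.001, -0.075, 0.997, 0.0]
force: [0.0, 0.3, 0.1]
gripper_width: 0.223
gripper_force: 0.0
```

```bash
python3 -c "
from h import *
go(dict(jar=(-.095,.427,.17)))
im,d=grab_frame('scene')
P=camera_params('scene');K=P['mtx'];T=P['world_from_camera']
v,u=np.mgrid[:480,:640]; p=np.stack([(u-K[0,2])/K[0,0]*d,(v-K[1,2])/K[1,1]*d,d,d*0+1],-1)@T.T; p=p[...,:3]
q=p[(np.hypot(p[...,0]-.449,p[...,1]+.069)<.02)&(d>0)]
print(q[:,2].max(),np.percentile(q[:,2],[80,90,95]))"
```

```text
t 3.32 p [0.418  0.1073 0.2004] shk [-0.1438  0.2193] theta 98.6 tz [ 0.002  0.001 -1.   ] w 0.223 F [0.  0.3 0.1] q [-0.45  0.12  0.11  2.14 -0.02  0.88  1.39]
jar dtool units [-1.22  5.19  0.77]
0.10071935675194987 [0.09436106 0.09783659 0.09866962]
```

>>> move_arm(delta_pos=[[-0.3, 0.9, 0], [-0.3, 0.9, 0], [-0.3, 0.9, 0], [-0.3, 0.9, 0.1], [-0.02, 0.9, 0.2], [0, 0.7, 0.4], [0, 0, 0], [0, 0, 0]], rotation=[[0, 0, 0], [0, 0, 0], [0, 0, 0], [0, 0, 0], [0, 0, 0], [0, 0, 0], [0, 0, 0], [0, 0, 0]], grip=[0, 0, 0, 0, 0, 0, 0, 0])

```text
time_s: 4.03
position: [0.4341, 0.3198, 0.1705]
orientation: [-0.001, -0.078, 0.997, -0.001]
force: [0.4, -0.4, 0.4]
gripper_width: 0.883
gripper_force: 0.0
```

```bash
python3 -c "
from h import *
go(dict(jar=(-.095,.427,.056)))
im,d=grab_frame('wrist'); cv2.imwrite('pics/w1.png',im); P=camera_params('wrist'); print(P)
K=P['mtx'];T=P['world_from_camera']
for n,w in dict(jarbase=(.435,.32,.0),jarlid=(.435,.32,.08)).items():
    c=np.linalg.inv(T)@np.r_[w,1]; th=np.arctan2(np.hypot(*c[:2]),c[2]); ph=np.arctan2(c[1],c[0]); print(n,K[0,2]+K[0,0]*th*np.cos(ph),K[1,2]+K[1,1]*th*np.sin(ph))
"
```

```text
t 4.03 p [0.4341 0.3198 0.1705] shk [-0.0961  0.4269] theta 98.9 tz [-0.002 -0.001 -1.   ] w 0.883 F [ 0.4 -0.4  0.4] q [-0.71  0.33  0.    1.94 -0.    0.87  1.01]
jar dtool units [-0.03  0.    2.86]
{'mtx': array([[371.64829954,   0.        , 320.10658208],
       [  0.        , 371.64829954, 241.56944825],
       [  0.        ,   0.        ,   1.        ]]), 'world_from_camera': array([[-0.15025761,  0.95696207,  0.24828664,  0.36699281],
       [ 0.98864613,  0.1457521 ,  0.03653988,  0.30626256],
       [-0.00122102,  0.25095802, -0.9679972 ,  0.30880331],
       [ 0.        ,  0.        ,  0.        ,  1.        ]])}
jarbase 324.49903905166747 229.33830525238594
jarlid 325.769915669806 256.59375625839556
```

View pics/w1.png

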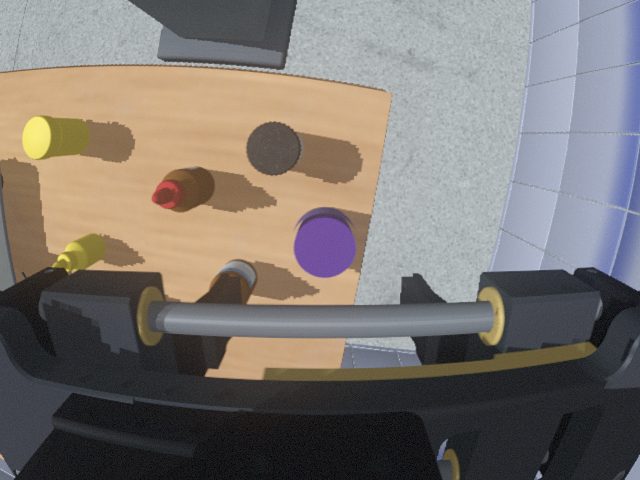

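The wrist view shows the jar's purple disc at (325,243), exactly between the predicted positions of its base and lid. The blue bottle's body is near the left finger, so I'll narrow the opening a little and descend.

>>> move_arm(delta_pos=[[-0.03, 0, 0], [0, 0, 0.6], [0, 0, 0.8], [0, 0, 0.8], [0, 0, 0.5], [0, 0, 0.16], [0, 0, 0], [0, 0, 0]], rotation=[[0, 0, 0], [0, 0, 0], [0, 0, 0], [0, 0, 0], [0, 0, 0], [0, 0, 0], [0, 0, 0], [0, 0, 0]], grip=[0.15, 0.15, 0.15, 0.15, 0.15, 0.15, 1, 1], grip_force=15)

```text
time_s: 4.75
position: [0.4376, 0.3184, 0.0582]
orientation: [0.001, -0.075, 0.997, 0.0]
force: [0.7, 0.4, 0.9]
gripper_width: 0.771
gripper_force: 0.0
```

>>> move_arm(delta_pos=[[0, 0, 0], [0, 0, 0], [0, 0, 0], [0, 0, 0]], rotation=[[0, 0, 0], [0, 0, 0], [0, 0, 0], [0, 0, 0]], grip=[1, 1, 1, 1])

```text
time_s: 5.08
position: [0.4376, 0.3201, 0.0589]
orientation: [0.002, -0.076, 0.997, 0.001]
force: [-0.6, 1.0, 6.4]
gripper_width: 0.621
gripper_force: 15.2
```

>>> move_arm(delta_pos=[[0, 0, 0], [0, 0, 0], [0, 0, -0.2], [0, 0, -0.3], [0, 0, 0]], rotation=[[0, 0, 0], [0, 0, 0], [0, 0, 0], [0, 0, 0], [0, 0, 0]], grip=[1, 1, 1, 1, 1])

```text
time_s: 5.5
position: [0.4371, 0.3189, 0.0789]
orientation: [0.001, -0.075, 0.997, 0.001]
force: [0.8, 0.8, -1.5]
gripper_width: 0.619
gripper_force: 14.9
```

```bash
python3 -c "
from h import *
go(dict(jar=(.045,-.045,.24)))
im,d=grab_frame('scene'); cv2.imwrite('pics/s3.png',cv2.resize(im[170:310,110:290],None,fx=4,fy=4))"
```

```text
t 5.5 p [0.4371 0.3189 0.0789] shk [-0.0933  0.4256] theta 98.7 tz [ 0.002  0.001 -1.   ] w 0.619 F [ 0.8  0.8 -1.5] q [-0.71  0.46  0.    2.    0.    0.67  1.01]
jar dtool units [ -3.46 -11.76  -4.03]
```

View pics/s3.png

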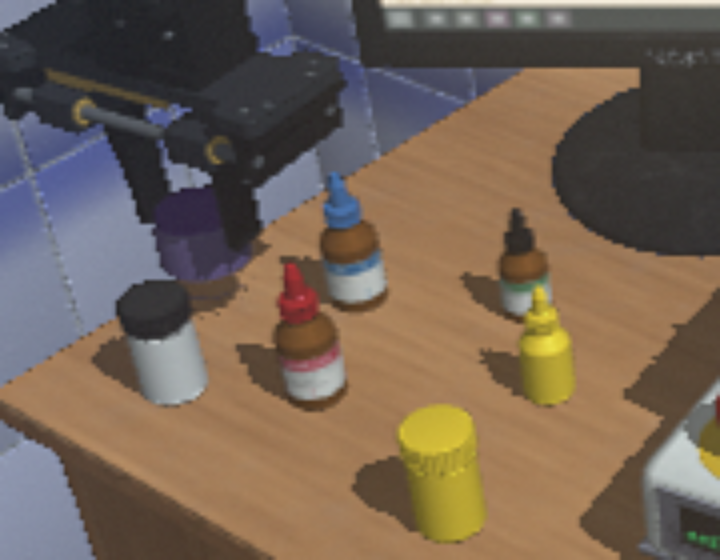

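The jar is lifted cleanly and upright at (205,235), nothing else has moved, and the measured weight of 1.5 N fits. Carrying it high to the tray.

>>> move_arm(delta_pos=[[0, 0, -0.6], [0, 0, -1], [0, 0, -1], [0, -0.4, -0.9], [-0.2, -0.8, -0.5], [-0.3, -0.9, 0], [-0.3, -0.9, 0], [-0.3, -0.9, 0]], rotation=[[0, 0, 0], [0, 0, 0], [0, 0, 0], [0, 0, 0], [0, 0, 0], [0, 0, 0], [0, 0, 0], [0, 0, 0]], grip=[1, 1, 1, 1, 1, 1, 1, 1])

```text
time_s: 6.22
position: [0.5033, 0.1693, 0.2371]
orientation: [-0.0, -0.076, 0.997, -0.0]
force: [0.2, -0.8, -2.3]
gripper_width: 0.619
gripper_force: 14.9
```

>>> move_arm(delta_pos=[[-0.3, -0.95, 0], [-0.3, -0.95, 0], [-0.3, -0.95, 0], [-0.3, -0.95, 0], [-0.3, -0.95, 0], [-0.3, -0.95, 0], [-0.3, -0.95, 0], [-0.2, -0.6, 0]], rotation=[[0, 0, 0], [0, 0, 0], [0, 0, 0], [0, 0, 0], [0, 0, 0], [0, 0, 0], [0, 0, 0], [0, 0, 0]], grip=[1, 1, 1, 1, 1, 1, 1, 1])

```text
time_s: 6.88
position: [0.6382, -0.1071, 0.236]
orientation: [-0.001, -0.073, 0.997, -0.001]
force: [0.1, 0.1, -1.8]
gripper_width: 0.623
gripper_force: 14.9
```

```bash
python3 -c "
from h import *
go(dict(jar=(.045,-.045,.15)))"
```

```text
t 6.88 p [ 0.6382 -0.1071  0.236 ] shk [ 0.0418 -0.0257] theta 98.4 tz [-0.001 -0.003 -1.   ] w 0.623 F [ 0.1  0.1 -1.8] q [-0.06  0.43  0.22  1.63 -0.1   1.09  1.91]
jar dtool units [-0.08 -0.48  2.15]
```

>>> move_arm(delta_pos=[[-0.08, -0.48, 0.1], [0, 0, 0.7], [0, 0, 0.7], [0, 0, 0.45], [0, 0, 0.2], [0, 0, 0.08], [0, 0, 0.05], [0, 0, 0]], rotation=[[0, 0, 0], [0, 0, 0], [0, 0, 0], [0, 0, 0], [0, 0, 0], [0, 0, 0], [0, 0, 0], [0, 0, 0]], grip=[1, 1, 1, 1, 1, 1, 1, 1])

```text
time_s: 7.55
position: [0.6447, -0.1202, 0.1465]
orientation: [0.001, -0.076, 0.997, -0.0]
force: [-0.3, 0.8, -1.6]
gripper_width: 0.623
gripper_force: 14.9
```

```bash
python3 -c "
from h import *
go(dict(jar=(.045,-.045,.144)))"
```

```text
t 7.55 p [ 0.6447 -0.1202  0.1465] shk [ 0.0463 -0.0396] theta 98.7 tz [ 0.001 -0.    -1.   ] w 0.623 F [-0.3  0.8 -1.6] q [-0.03  0.53  0.21  1.69 -0.13  0.93  1.95]
jar dtool units [ 0.03 -0.13  0.06]
```

>>> move_arm(delta_pos=[[0.03, -0.13, 0], [0, 0, 0.05], [0, 0, 0.03], [0, 0, 0]], rotation=[[0, 0, 0], [0, 0, 0], [0, 0, 0], [0, 0, 0]], grip=[1, 1, 1, 1])

```text
time_s: 7.88
position: [0.6447, -0.1264, 0.144]
orientation: [0.001, -0.075, 0.997, -0.001]
force: [0.3, -1.4, 1.7]
gripper_width: 0.62
gripper_force: 15.1
```

Contact is made. Releasing gently and rising.

>>> move_arm(delta_pos=[[0, 0, 0], [0, 0, 0], [0, 0, 0], [0, 0, 0], [0, 0, -0.4], [0, 0, -0.9], [0, 0, -1], [0, 0, -0.6]], rotation=[[0, 0, 0], [0, 0, 0], [0, 0, 0], [0, 0, 0], [0, 0, 0], [0, 0, 0], [0, 0, 0], [0, 0, 0]], grip=[0.15, 0.15, 0.15, 0.15, 0.15, 0.15, 0.15, 0.15])

```text
time_s: 8.55
position: [0.6449, -0.1258, 0.2626]
orientation: [0.002, -0.076, 0.997, -0.0]
force: [0.6, -0.6, -0.1]
gripper_width: 0.852
gripper_force: 0.0
```

```bash
python3 -c "
from h import *
go(dict(blue=(-.0594,.349,.16)))"
```

```text
t 8.55 p [ 0.6449 -0.1258  0.2626] shk [ 0.0457 -0.0451] theta 98.7 tz [ 0.004 -0.001 -1.   ] w 0.852 F [ 0.6 -0.6 -0.1] q [-0.03  0.43  0.23  1.58 -0.1   1.14  1.94]
blue dtool units [2.63 9.86 2.54]
```

>>> move_arm(delta_pos=[[0.25, 0.95, 0], [0.25, 0.95, 0], [0.25, 0.95, 0], [0.25, 0.95, 0], [0.25, 0.95, 0], [0.25, 0.95, 0], [0.25, 0.95, 0.15], [0.25, 0.95, 0.2]], rotation=[[0, 0, 0], [0, 0, 0], [0, 0, 0], [0, 0, 0], [0, 0, 0], [0, 0, 0], [0, 0, 0], [0, 0, 0]], grip=[0.3, 0.3, 0.3, 0.3, 0.3, 0.3, 0.3, 0.3])

```text
time_s: 9.22
position: [0.5182, 0.1647, 0.2454]
orientation: [0.001, -0.076, 0.997, 0.0]
force: [-0.4, 0.8, 0.3]
gripper_width: 0.701
gripper_force: 0.0
```

>>> move_arm(delta_pos=[[0.25, 0.9, 0.25], [0.25, 0.8, 0.5], [0.1, 0.5, 0.7], [0, 0, 0.6], [0, 0, 0]], rotation=[[0, 0, 0], [0, 0, 0], [0, 0, 0], [0, 0, 0], [0, 0, 0]], grip=[0.3, 0.3, 0.3, 0.3, 0.3])

```text
time_s: 9.63
position: [0.4781, 0.2466, 0.1584]
orientation: [-0.004, -0.078, 0.997, -0.002]
force: [0.2, -0.9, -0.5]
gripper_width: 0.7
gripper_force: 0.0
```

```bash
python3 -c "
from h import *
go(dict(blue=(-.0594,.349,.051)))
im,d=grab_frame('wrist'); cv2.imwrite('pics/w2.png',im[100:440]); P=camera_params('wrist')
K=P['mtx'];T=P['world_from_camera']
for n,w in dict(base=(.482,.248,.0),shoulder=(.482,.248,.05),tip=(.482,.248,.087)).items():
    c=np.linalg.inv(T)@np.r_[w,1]; th=np.arctan2(np.hypot(*c[:2]),c[2]); ph=np.arctan2(c[1],c[0]); print(n,K[0,2]+K[0,0]*th*np.cos(ph),K[1,2]+K[1,1]*th*np.sin(ph)-100)
"
```

```text
t 9.63 p [0.4781 0.2466 0.1584] shk [-0.0636  0.348 ] theta 98.9 tz [-0.008 -0.004 -1.   ] w 0.7 F [ 0.2 -0.9 -0.5] q [-0.59  0.35  0.05  1.95 -0.02  0.85  1.19]
blue dtool units [-0.13  0.03  2.68]
base 324.9785982577997 135.25828336717692
shoulder 325.71502163686466 151.81422994908263
tip 326.45738513324284 168.6614411458678
```

View pics/w2.png

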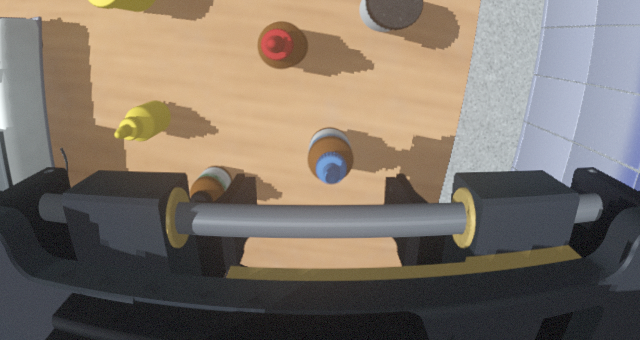

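The wrist view shows the blue tip near (332,172) and its shoulder near (330,155), about 3 mm further along +y than predicted. The oil bottle at (212,185) is clear of the finger. Correcting and descending.

>>> move_arm(delta_pos=[[-0.13, 0.08, 0.2], [0, 0, 0.6], [0, 0, 0.7], [0, 0, 0.6], [0, 0, 0.4], [0, 0, 0.15], [0, 0, 0], [0, 0, 0]], rotation=[[0, 0, 0], [0, 0, 0], [0, 0, 0], [0, 0, 0], [0, 0, 0], [0, 0, 0], [0, 0, 0], [0, 0, 0]], grip=[0.3, 0.3, 0.3, 0.3, 0.3, 0.3, 0.3, 1], grip_force=12)

```text
time_s: 10.35
position: [0.4881, 0.2503, 0.0579]
orientation: [0.001, -0.075, 0.997, 0.0]
force: [-0.7, 0.4, 1.0]
gripper_width: 0.674
gripper_force: 0.0
```

>>> move_arm(delta_pos=[[0, 0, 0], [0, 0, 0], [0, 0, 0], [0, 0, 0], [0, 0, 0], [0, 0, 0]], rotation=[[0, 0, 0], [0, 0, 0], [0, 0, 0], [0, 0, 0], [0, 0, 0], [0, 0, 0]], grip=[1, 1, 1, 1, 1, 1])

```text
time_s: 10.85
position: [0.4869, 0.2508, 0.0573]
orientation: [0.001, -0.076, 0.997, 0.0]
force: [-0.1, 0.1, 4.0]
gripper_width: 0.371
gripper_force: 11.9
```

>>> move_arm(delta_pos=[[0, 0, -0.2], [0, 0, -0.6], [0, 0, -1], [0, 0, -1], [0, 0, -1], [-0.1, -0.4, -0.8], [-0.3, -0.9, 0], [-0.3, -0.9, 0]], rotation=[[0, 0, 0], [0, 0, 0], [0, 0, 0], [0, 0, 0], [0, 0, 0], [0, 0, 0], [0, 0, 0], [0, 0, 0]], grip=[1, 1, 1, 1, 1, 1, 1, 1])

```text
time_s: 11.52
position: [0.5283, 0.1683, 0.2439]
orientation: [0.003, -0.078, 0.997, 0.001]
force: [0.8, -1.2, -1.0]
gripper_width: 0.374
gripper_force: 11.8
```

```bash
python3 -c "
from h import *
go(dict(blue=(.048,.045,.24)))
im,d=grab_frame('scene'); cv2.imwrite('pics/s4.png',cv2.resize(im[120:310,110:410],None,fx=2.6,fy=2.6))"
```

```text
t 11.52 p [0.5283 0.1683 0.2439] shk [-0.0256  0.2631] theta 98.9 tz [ 0.005  0.003 -1.   ] w 0.374 F [ 0.8 -1.2 -1. ] q [-0.47  0.27  0.1   1.84 -0.03  1.03  1.37]
blue dtool units [-1.81 -5.46  0.1 ]
```

View pics/s4.png

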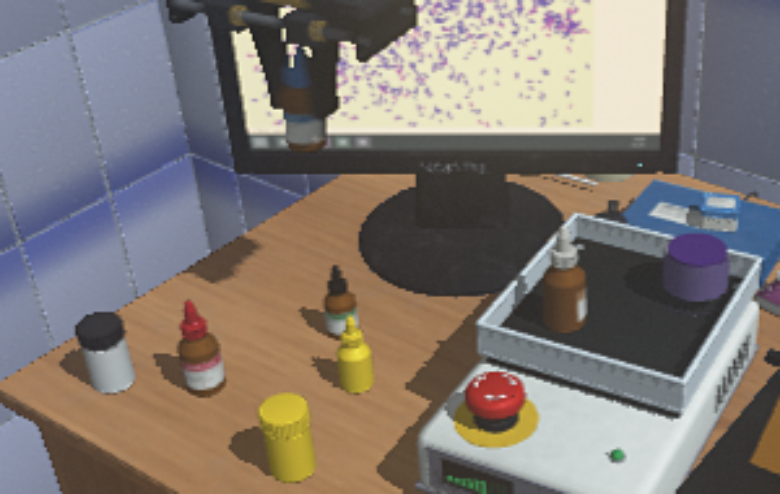

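The jar stands upright in the tray at (697,265), the blue bottle hangs straight at (305,115), and the stop is still down. Carrying on.

>>> move_arm(delta_pos=[[-0.3, -0.9, 0], [-0.3, -0.9, 0], [-0.3, -0.9, 0], [-0.3, -0.9, 0], [-0.3, -0.9, 0], [-0.3, -0.7, 0], [0, -0.25, 0], [0, 0, 0]], rotation=[[0, 0, 0], [0, 0, 0], [0, 0, 0], [0, 0, 0], [0, 0, 0], [0, 0, 0], [0, 0, 0], [0, 0, 0]], grip=[1, 1, 1, 1, 1, 1, 1, 1])

```text
time_s: 12.23
position: [0.6313, -0.0416, 0.2403]
orientation: [-0.001, -0.072, 0.997, -0.001]
force: [0.8, -0.1, -0.7]
gripper_width: 0.369
gripper_force: 11.8
```

```bash
python3 -c "
from h import *
go(dict(blue=(.048,.045,.145)))"
```

```text
t 12.23 p [ 0.6313 -0.0416  0.2403] shk [0.0448 0.0402] theta 98.3 tz [-0.001 -0.002 -1.   ] w 0.369 F [ 0.8 -0.1 -0.7] q [-0.15  0.41  0.2   1.66 -0.09  1.09  1.79]
blue dtool units [-0.08  0.13  2.38]
```

>>> move_arm(delta_pos=[[-0.08, 0.13, 0.2], [0, 0, 0.7], [0, 0, 0.7], [0, 0, 0.45], [0, 0, 0.2], [0, 0, 0.1], [0, 0, 0], [0, 0, 0]], rotation=[[0, 0, 0], [0, 0, 0], [0, 0, 0], [0, 0, 0], [0, 0, 0], [0, 0, 0], [0, 0, 0], [0, 0, 0]], grip=[1, 1, 1, 1, 1, 1, 1, 1])

```text
time_s: 12.9
position: [0.6345, -0.0305, 0.1478]
orientation: [0.001, -0.076, 0.997, 0.0]
force: [0.7, -0.3, -0.7]
gripper_width: 0.37
gripper_force: 11.8
```

>>> move_arm(delta_pos=[[0, -0.12, 0.04], [0, 0, 0.05], [0, 0, 0.05], [0, 0, 0.02], [0, 0, 0]], rotation=[[0, 0, 0], [0, 0, 0], [0, 0, 0], [0, 0, 0], [0, 0, 0]], grip=[1, 1, 1, 1, 1])

```text
time_s: 13.32
position: [0.6358, -0.0365, 0.142]
orientation: [0.002, -0.075, 0.997, -0.0]
force: [-1.2, 0.2, 5.1]
gripper_width: 0.369
gripper_force: 11.9
```

Contact is made. Releasing and rising, then on to the red bottle.

>>> move_arm(delta_pos=[[0, 0, -0.02], [0, 0, 0], [0, 0, 0], [0, 0, 0], [0, 0, -0.4], [0, 0, -0.9], [0, 0, -1], [0, 0, -0.6]], rotation=[[0, 0, 0], [0, 0, 0], [0, 0, 0], [0, 0, 0], [0, 0, 0], [0, 0, 0], [0, 0, 0], [0, 0, 0]], grip=[0.4, 0.4, 0.4, 0.4, 0.4, 0.4, 0.4, 0.4])

```text
time_s: 13.98
position: [0.6357, -0.0365, 0.2607]
orientation: [0.002, -0.075, 0.997, -0.0]
force: [0.8, 0.2, 0.9]
gripper_width: 0.599
gripper_force: 0.0
```

```bash
python3 -c "
from h import *
go(dict(red=(-.138,.315,.16)))"
```

```text
t 13.98 p [ 0.6357 -0.0365  0.2607] shk [0.0499 0.0445] theta 98.7 tz [ 0.004 -0.    -1.   ] w 0.599 F [0.8 0.2 0.9] q [-0.16  0.39  0.2   1.63 -0.08  1.12  1.79]
red dtool units [4.7  6.77 2.5 ]
```

>>> move_arm(delta_pos=[[0.53, 0.76, 0], [0.53, 0.76, 0], [0.53, 0.76, 0], [0.53, 0.76, 0], [0.53, 0.76, 0], [0.53, 0.76, 0.1], [0.53, 0.76, 0.2], [0.53, 0.76, 0.3]], rotation=[[0, 0, 0], [0, 0, 0], [0, 0, 0], [0, 0, 0], [0, 0, 0], [0, 0, 0], [0, 0, 0], [0, 0, 0]], grip=[0.4, 0.4, 0.4, 0.4, 0.4, 0.4, 0.4, 0.4])

```text
time_s: 14.65
position: [0.4294, 0.1798, 0.2338]
orientation: [0.001, -0.075, 0.997, 0.001]
force: [1.2, 1.2, -0.8]
gripper_width: 0.599
gripper_force: 0.0
```

>>> move_arm(delta_pos=[[0.46, 0.69, 0.4], [0, 0, 0.8], [0, 0, 0.6], [0, 0, 0], [0, 0, 0]], rotation=[[0, 0, 0], [0, 0, 0], [0, 0, 0], [0, 0, 0], [0, 0, 0]], grip=[0.4, 0.4, 0.4, 0.4, 0.4])

```text
time_s: 15.07
position: [0.4074, 0.2027, 0.1606]
orientation: [-0.001, -0.075, 0.997, -0.001]
force: [0.3, 0.5, 0.4]
gripper_width: 0.598
gripper_force: 0.0
```

```bash
python3 -c "
from h import *
go(dict(red=(-.138,.315,.052)))
im,d=grab_frame('wrist'); P=camera_params('wrist')
K=P['mtx'];T=P['world_from_camera']
hsv=cv2.cvtColor(im,cv2.COLOR_BGR2HSV); m=((hsv[...,0]<6)|(hsv[...,0]>174))&(hsv[...,1]>180)&(hsv[...,2]>70); m[300:]=0
n,l,st,ce=cv2.connectedComponentsWithStats(m.astype(np.uint8)); print([(st[i].tolist(),ce[i].round(1)) for i in range(1,n) if st[i,4]>40])
for n,w in dict(neck=(.409,.203,.06),tip=(.409,.203,.087)).items():
    c=np.linalg.inv(T)@np.r_[w,1]; th=np.arctan2(np.hypot(*c[:2]),c[2]); ph=np.arctan2(c[1],c[0]); print(n,K[0,2]+K[0,0]*th*np.cos(ph),K[1,2]+K[1,1]*th*np.sin(ph))
"
```

```text
t 15.07 p [0.4074 0.2027 0.1606] shk [-0.14    0.3151] theta 98.7 tz [-0.002 -0.001 -1.   ] w 0.598 F [0.3 0.5 0.4] q [-0.57  0.22  0.02  2.13 -0.01  0.79  1.17]
red dtool units [-0.06 -0.    2.71]
[]
neck 322.5304770811674 252.14978083559237
tip 322.8122670821856 264.707221851611
```

```bash
python3 -c "
from h import *
im,d=grab_frame('wrist'); b,g,r=[im[...,i].astype(int) for i in range(3)]
m=(r>2.2*g)&(r>2.0*b)&(r>50); m[330:]=0
n,l,st,ce=cv2.connectedComponentsWithStats(m.astype(np.uint8)); print([(st[i].tolist(),ce[i].round(1)) for i in range(1,n) if st[i,4]>60])
cv2.imwrite('pics/w3.png',cv2.resize(im[180:330,220:420],None,fx=3,fy=3))"
```

```text
[([314, 244, 29, 28, 388], array([324. , 256.6]))]
```

View pics/w3.png

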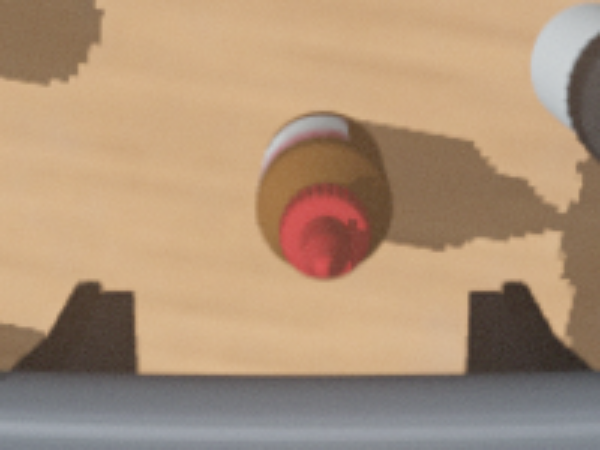

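The red cap is at crop (327,235), midway between the fingers and about 2.5 mm toward +y. Descending with that correction.

>>> move_arm(delta_pos=[[0, 0.06, 0.3], [0, 0, 0.6], [0, 0, 0.7], [0, 0, 0.6], [0, 0, 0.4], [0, 0, 0.18], [0, 0, 0], [0, 0, 0]], rotation=[[0, 0, 0], [0, 0, 0], [0, 0, 0], [0, 0, 0], [0, 0, 0], [0, 0, 0], [0, 0, 0], [0, 0, 0]], grip=[0.4, 0.4, 0.4, 0.4, 0.4, 0.4, 0.4, 1])

```text
time_s: 15.83
position: [0.4087, 0.2059, 0.051]
orientation: [0.001, -0.075, 0.997, 0.0]
force: [-0.1, -0.3, 0.3]
gripper_width: 0.573
gripper_force: 0.0
```

>>> move_arm(delta_pos=[[0, 0, 0], [0, 0, 0], [0, 0, 0], [0, 0, 0], [0, 0, 0]], rotation=[[0, 0, 0], [0, 0, 0], [0, 0, 0], [0, 0, 0], [0, 0, 0]], grip=[1, 1, 1, 1, 1])

```text
time_s: 16.25
position: [0.4083, 0.2062, 0.0509]
orientation: [0.001, -0.076, 0.997, 0.001]
force: [-0.8, 0.1, 6.7]
gripper_width: 0.37
gripper_force: 12.0
```

>>> move_arm(delta_pos=[[0, 0, -0.2], [0, 0, -0.6], [0, 0, -1], [0, 0, -1], [0, 0, -1], [0, -0.3, -0.9], [0, -0.8, -0.3], [-0.2, -0.9, 0]], rotation=[[0, 0, 0], [0, 0, 0], [0, 0, 0], [0, 0, 0], [0, 0, 0], [0, 0, 0], [0, 0, 0], [0, 0, 0]], grip=[1, 1, 1, 1, 1, 1, 1, 1])

```text
time_s: 16.92
position: [0.4281, 0.1288, 0.2543]
orientation: [0.004, -0.078, 0.997, 0.002]
force: [0.3, -0.6, -1.9]
gripper_width: 0.372
gripper_force: 12.0
```

>>> move_arm(delta_pos=[[-0.2, -0.95, 0], [-0.2, -0.95, 0], [-0.2, -0.95, 0], [-0.3, -0.95, 0], [-0.4, -0.9, 0], [-0.5, -0.8, 0], [-0.5, -0.8, 0], [0, -0.4, 0]], rotation=[[0, 0, 0], [0, 0, 0], [0, 0, 0], [0, 0, 0], [0, 0, 0], [0, 0, 0], [0, 0, 0], [0, 0, 0]], grip=[1, 1, 1, 1, 1, 1, 1, 1])

```text
time_s: 17.58
position: [0.5616, -0.1274, 0.2502]
orientation: [0.001, -0.074, 0.997, -0.001]
force: [-0.2, -0.9, -0.2]
gripper_width: 0.373
gripper_force: 12.0
```

```bash
python3 -c "
from h import *
go(dict(red=(-.035,-.04,.140)))"
```

```text
t 17.58 p [ 0.5616 -0.1274  0.2502] shk [-0.037  -0.0343] theta 98.5 tz [ 0.002 -0.003 -1.   ] w 0.373 F [-0.2 -0.9 -0.2] q [-0.09  0.31  0.31  1.79 -0.1   1.06  1.97]
red dtool units [-0.04 -0.13  2.75]
```

>>> move_arm(delta_pos=[[0, -0.05, 0.3], [0, 0, 0.7], [0, 0, 0.7], [0, 0, 0.6], [0, 0, 0.3], [0, 0, 0.1], [0, 0, 0], [0, 0, 0]], rotation=[[0, 0, 0], [0, 0, 0], [0, 0, 0], [0, 0, 0], [0, 0, 0], [0, 0, 0], [0, 0, 0], [0, 0, 0]], grip=[1, 1, 1, 1, 1, 1, 1, 1])

```text
time_s: 18.25
position: [0.5597, -0.1252, 0.1429]
orientation: [0.001, -0.076, 0.997, -0.0]
force: [-0.2, -0.3, -1.0]
gripper_width: 0.369
gripper_force: 12.0
```

```bash
python3 -c "
from h import *
go(dict(red=(-.035,-.037,.136)))"
```

```text
t 18.25 p [ 0.5597 -0.1252  0.1429] shk [-0.0385 -0.0318] theta 98.7 tz [ 0.002  0.    -1.   ] w 0.369 F [-0.2 -0.3 -1. ] q [-0.07  0.42  0.28  1.9  -0.15  0.84  2.01]
red dtool units [-0.09 -0.13  0.17]
```

>>> move_arm(delta_pos=[[-0.08, -0.13, 0], [0, 0, 0.07], [0, 0, 0.05], [0, 0, 0.04], [0, 0, 0.02], [0, 0, 0]], rotation=[[0, 0, 0], [0, 0, 0], [0, 0, 0], [0, 0, 0], [0, 0, 0], [0, 0, 0]], grip=[1, 1, 1, 1, 1, 1])

```text
time_s: 18.75
position: [0.5635, -0.1303, 0.136]
orientation: [0.0, -0.075, 0.997, 0.0]
force: [-1.4, -0.1, 6.5]
gripper_width: 0.374
gripper_force: 12.0
```

>>> move_arm(delta_pos=[[0, 0, -0.02], [0, 0, 0], [0, 0, 0], [0, 0, 0], [0, 0, -0.4], [0, 0, -0.9], [0, 0, -1], [0, 0, -0.4]], rotation=[[0, 0, 0], [0, 0, 0], [0, 0, 0], [0, 0, 0], [0, 0, 0], [0, 0, 0], [0, 0, 0], [0, 0, 0]], grip=[0.4, 0.4, 0.4, 0.4, 0.4, 0.4, 0.4, 0.4])

```text
time_s: 19.42
position: [0.5652, -0.1309, 0.2483]
orientation: [0.003, -0.075, 0.997, -0.001]
force: [0.5, -0.4, 0.1]
gripper_width: 0.598
gripper_force: 0.0
```

```bash
python3 -c "
from h import *
go(dict(estop=(-.14,.04,.20)))
im,d=grab_frame('scene'); cv2.imwrite('pics/s5.png',cv2.resize(im[120:340,130:430],None,fx=2.6,fy=2.6))"
```

```text
t 19.42 p [ 0.5652 -0.1309  0.2483] shk [-0.0339 -0.0382] theta 98.7 tz [ 0.007 -0.001 -1.   ] w 0.598 F [ 0.5 -0.4  0.1] q [-0.09  0.31  0.31  1.78 -0.11  1.05  1.98]
estop dtool units [2.66 1.96 1.18]
```

View pics/s5.png

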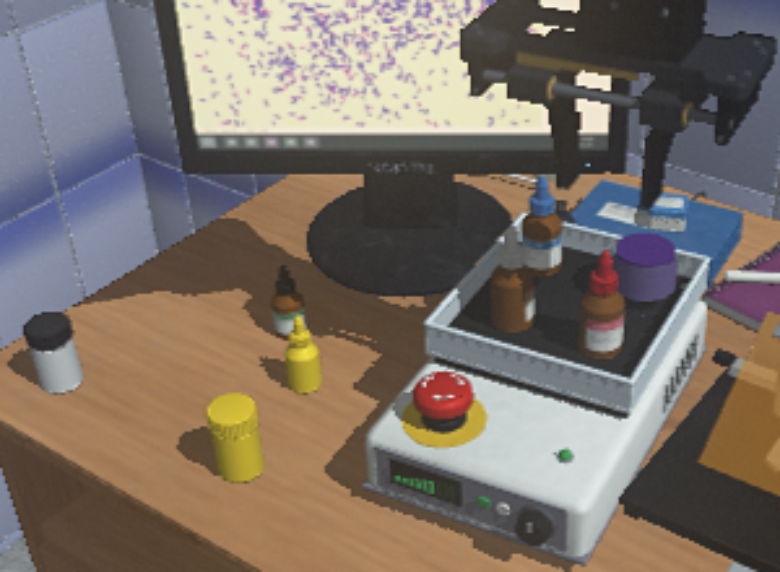

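All four vessels stand upright in the tray, and the stop (442,395) is still latched. Moving over the stop and pre-rotating counter-clockwise.

>>> move_arm(delta_pos=[[0.67, 0.49, 0], [0.67, 0.49, 0], [0.67, 0.49, 0], [0.65, 0.49, 0], [0, 0, 0], [0, 0, 0], [0, 0, 0], [0, 0, 0]], rotation=[[0, 0, 0], [0, 0, 0], [0, 0, 0], [0, 0, -0.9], [0, 0, -0.9], [0, 0, -0.9], [0, 0, -0.9], [0, 0, -0.9]], grip=[0.2, 0.2, 0.2, 0.2, 0.2, 0.2, 0.2, 0.2])

```text
time_s: 20.13
position: [0.4457, -0.0684, 0.2433]
orientation: [-0.0, -0.309, 0.951, 0.0]
force: [0.2, -0.2, -0.5]
gripper_width: 0.794
gripper_force: 0.0
```

```bash
python3 -c "
from h import *
go(dict(estop=(-.14,.04,.098)))"
```

```text
t 20.13 p [ 0.4457 -0.0684  0.2433] shk [-0.1427  0.0414] theta 126.0 tz [-0.  0. -1.] w 0.794 F [ 0.2 -0.2 -0.5] q [-0.16  0.1   0.24  2.06 -0.03  0.99  2.29]
estop dtool units [-0.04 -0.06  3.63]
```

>>> move_arm(delta_pos=[[-0.04, -0.06, 0], [0, 0, 0.6], [0, 0, 0.9], [0, 0, 0.9], [0, 0, 0.6], [0, 0, 0.4], [0, 0, 0.2], [0, 0, 0]], rotation=[[0, 0, 0.6], [0, 0, 0.6], [0, 0, 0], [0, 0, 0], [0, 0, 0], [0, 0, 0], [0, 0, 0], [0, 0, 0]], grip=[0.2, 0.2, 0.2, 0.2, 0.2, 0.2, 0.2, 0.2])

```text
time_s: 20.8
position: [0.4476, -0.0696, 0.0979]
orientation: [-0.002, -0.246, 0.969, 0.0]
force: [0.3, -0.1, 0.5]
gripper_width: 0.799
gripper_force: 0.0
```

```bash
python3 -c "
from h import *
go(dict(estop=(-.14,.04,.098)))"
```

```text
t 20.8 p [ 0.4476 -0.0696  0.0979] shk [-0.141  0.04 ] theta 118.5 tz [-0.004  0.    -1.   ] w 0.799 F [ 0.3 -0.1  0.5] q [-0.13  0.32  0.22  2.2  -0.12  0.64  2.25]
estop dtool units [-0.02 -0.01 -0.  ]
```

>>> move_arm(delta_pos=[[0, 0, 0], [0, 0, 0], [0, 0, 0], [0, 0, 0], [0, 0, 0], [0, 0, 0], [0, 0, 0], [0, 0, 0]], rotation=[[0, 0, 0], [0, 0, 0], [0, 0, 0], [0, 0, 0], [0, 0, 0], [0, 0, 0], [0, 0, 0], [0, 0, 0]], grip=[1, 1, 1, 1, 1, 1, 1, 1], grip_force=25)

```text
time_s: 21.47
position: [0.4491, -0.0692, 0.1002]
orientation: [0.0, -0.246, 0.969, 0.0]
force: [-1.8, 1.5, 6.3]
gripper_width: 0.485
gripper_force: 25.0
```

>>> move_arm(delta_pos=[[0, 0, 0], [0, 0, 0], [0, 0, 0], [0, 0, 0], [0, 0, 0], [0, 0, 0]], rotation=[[0, 0, 0.5], [0, 0, 0.7], [0, 0, 0.7], [0, 0, 0.7], [0, 0, 0.7], [0, 0, 0.7]], grip=[1, 1, 1, 1, 1, 1])

```text
time_s: 21.97
position: [0.4491, -0.0686, 0.1015]
orientation: [-0.0, -0.038, 0.999, 0.001]
force: [-7.4, 3.4, 25.9]
gripper_width: 0.487
gripper_force: 25.0
```

```bash
python3 -c "
from h import *
go({}); print(get_state()['moment'])"
```

```text
t 21.97 p [ 0.4491 -0.0686  0.1015] shk [-0.1394  0.0407] theta 94.4 tz [-0.     0.002 -1.   ] w 0.487 F [-7.4  3.4 25.9] q [-0.21  0.32  0.33  2.2  -0.18  0.64  1.89]
[0.99784686 1.58075603 0.3012504 ]
```

>>> move_arm(delta_pos=[[0, 0, -0.03], [0, 0, 0], [0, 0, 0], [0, 0, 0]], rotation=[[0, 0, 0.7], [0, 0, 0.7], [0, 0, 0.7], [0, 0, 0.7]], grip=[1, 1, 1, 1])

```text
time_s: 22.3
position: [0.4494, -0.0682, 0.1032]
orientation: [0.0, 0.108, 0.994, 0.002]
force: [-9.4, 6.1, 30.6]
gripper_width: 0.483
gripper_force: 25.0
```

```bash
python3 -c "
from h import *
go({}); print(get_state()['moment'])"
```

```text
t 22.3 p [ 0.4494 -0.0682  0.1032] shk [-0.1391  0.0411] theta 77.6 tz [ 0.     0.003 -1.   ] w 0.483 F [-9.4  6.1 30.6] q [-0.27  0.33  0.4   2.2  -0.21  0.65  1.63]
[1.18014558 1.86704102 0.26095725]
```

>>> move_arm(delta_pos=[[0, 0, 0], [0, 0, 0], [0, 0, 0], [0, 0, 0]], rotation=[[0, 0, 0.6], [0, 0, 0.6], [0, 0, 0.4], [0, 0, 0]], grip=[1, 1, 1, 1])

```text
time_s: 22.63
position: [0.4498, -0.0681, 0.1033]
orientation: [0.0, 0.19, 0.982, 0.002]
force: [-7.5, 5.7, 29.3]
gripper_width: 0.486
gripper_force: 25.0
```

>>> move_arm(delta_pos=[[0, 0, 0], [0, 0, 0], [0, 0, 0], [0, 0, 0], [0, 0, 0], [0, 0, -0.3], [0, 0, -0.8], [0, 0, -1]], rotation=[[0, 0, 0], [0, 0, 0], [0, 0, 0], [0, 0, 0], [0, 0, 0], [0, 0, 0], [0, 0, 0], [0, 0, 0]], grip=[0.2, 0.2, 0.2, 0.2, 0.2, 0.2, 0.2, 0.2])

```text
time_s: 23.3
position: [0.4467, -0.0698, 0.1834]
orientation: [-0.003, 0.191, 0.982, -0.001]
force: [1.0, 0.9, -1.3]
gripper_width: 0.793
gripper_force: 0.0
```

>>> move_arm(delta_pos=[[0, 0, -1], [0, 0, -0.8], [0, 0.9, 0], [0, 0.9, 0], [0, 0.9, 0], [0, 0.9, 0], [0, 0, 0], [0, 0, 0]], rotation=[[0, 0, 0], [0, 0, 0], [0, 0, 0], [0, 0, 0], [0, 0, 0], [0, 0, 0], [0, 0, 0], [0, 0, 0]], grip=[0.2, 0.2, 0.2, 0.2, 0.2, 0.2, 0.2, 0.2])

```text
time_s: 23.97
position: [0.5027, 0.0658, 0.256]
orientation: [-0.001, 0.188, 0.982, -0.001]
force: [-0.2, -0.3, -0.0]
gripper_width: 0.799
gripper_force: 0.0
```

>>> move_arm(delta_pos=[[0, 0, 0], [0, 0, 0], [0, 0, 0], [0, 0, 0], [0, 0, 0], [0, 0, 0], [0, 0, 0], [0, 0, 0]], rotation=[[0, 0, 0], [0, 0, 0], [0, 0, 0], [0, 0, 0], [0, 0, 0], [0, 0, 0], [0, 0, 0], [0, 0, 0]], grip=[0.2, 0.2, 0.2, 0.2, 0.2, 0.2, 0.2, 0.2])

```text
time_s: 24.63
position: [0.5026, 0.0638, 0.2568]
orientation: [0.0, 0.19, 0.982, 0.0]
force: [0.0, 0.1, -0.1]
gripper_width: 0.796
gripper_force: 0.0
```

```bash
python3 -c "
from h import *
go({})
im,d=grab_frame('scene'); cv2.imwrite('pics/s6.png',cv2.resize(im[120:340,130:430],None,fx=2.6,fy=2.6))
P=camera_params('scene');K=P['mtx'];T=P['world_from_camera']
v,u=np.mgrid[:480,:640]; p=np.stack([(u-K[0,2])/K[0,0]*d,(v-K[1,2])/K[1,1]*d,d,d*0+1],-1)@T.T; p=p[...,:3]
q=p[(np.hypot(p[...,0]-.449,p[...,1]+.069)<.02)&(d>0)]
print(q[:,2].max(),np.percentile(q[:,2],[80,90,95]))"
```

```text
t 24.63 p [0.5026 0.0638 0.2568] shk [-0.0667  0.1636] theta 68.1 tz [ 0.  0. -1.] w 0.796 F [ 0.   0.1 -0.1] q [-0.57  0.19  0.42  1.93 -0.09  1.04  1.07]
0.10951350291106854 [0.10059826 0.10613752 0.10703536]
```

View pics/s6.png

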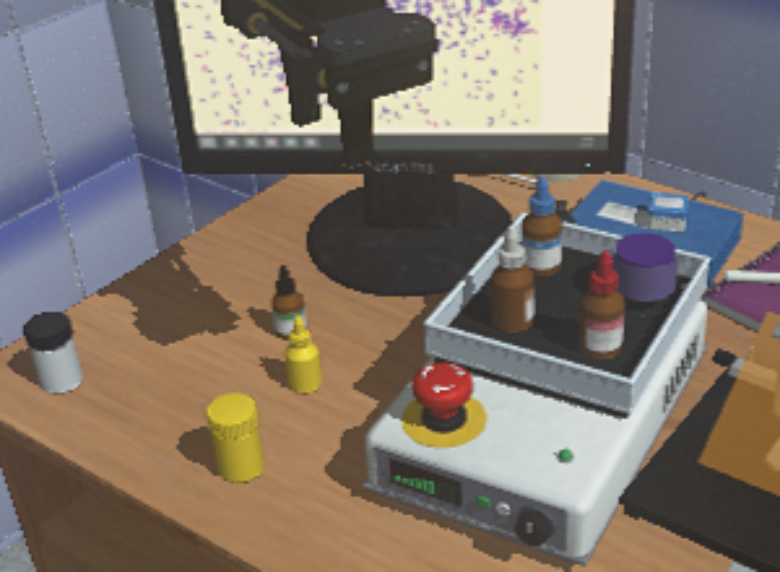

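The stop is up again: its crown is at 0.109 m and (442,390) in the picture. All four vessels stand upright in the tray and nothing else has moved. Waiting briefly for the head to turn back, then handing in.

>>> move_arm(delta_pos=[[0, 0, 0], [0, 0, 0], [0, 0, 0], [0, 0, 0], [0, 0, 0], [0, 0, 0], [0, 0, 0], [0, 0, 0]], rotation=[[0, 0, 0], [0, 0, 0], [0, 0, 0], [0, 0, 0], [0, 0, 0], [0, 0, 0], [0, 0, 0], [0, 0, 0]], grip=[0.2, 0.2, 0.2, 0.2, 0.2, 0.2, 0.2, 0.2])

```text
time_s: 25.35
position: [0.5026, 0.0639, 0.2567]
orientation: [-0.0, 0.19, 0.982, 0.0]
force: [0.3, -0.1, 0.1]
gripper_width: 0.802
gripper_force: 0.0
```

```bash
python3 -c "
from rig import *
print(hand_in())"
```

```text
the job is handed in; nothing more can be done
None
```

The job is done and handed in at about 25 s: I latched the stop first, stood the jar, red-capped and blue-capped bottles upright in the tray beside the white-capped one, then twisted the stop until it sprang back up and let go; the last picture showed nothing else moved or tipped.

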